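Sweep the spacer rings through the gate of the counting tray

ROBOT

A 7-joint arm with a two-finger parallel gripper is mounted at the origin on the work surface. World frame = base frame: x ahead of the robot, y to its left, z up, the work surface at z = 0. Lengths are in m, angles in rad, forces in N, time in s.
With the tool pointing down it reaches from about 0.4 to 0.875 m from the base axis. Payload 19.3 kg.
Tool frame: the origin (TCP) lies between the finger pads; the fingertips stand 19 mm ahead of it and the grasp point (between the pads) is the TCP; z points along the fingers, y is the line along which they close (so a half turn about z gives the same grasp; the last joint's range is limited). The gripper opens to 85 mm and grips with 20 to 120 N. Pads are 22 mm wide; open, the fingers measure 114 mm over their backs; the gripper's body (76 mm by 85 mm) begins 54 mm behind the grasp point. The pads swing forward as they close: fully open they stand 13 mm farther back than shut.
Start: joints at [-1.345, 0.521, -0.036, 1.599, 0.021, 1.021, -0.113], TCP at [0.182, 0.598, 0.25] pointing down, gripper open.
Joint ranges: [-2.91, 2.91], [-0.3, 2.13], [-1.5, 1.42], [0.17, 2.43], [-1.26, 4.41], [0.16, 1.93], [-2.52, 2.52]. Speed limits (rad/s): [1.89, 1.89, 2.39, 2.39, 3.01, 3.01, 3.01].

INTERFACE

Orientations are given as a unit quaternion [x, y, z, w].
In Python, from station import state, optics, ticket gives the robot as it stands.
- The arm moves only by the tool drive_tool, never from a script. Its argument "commands" is a list of rows, each an object with "linear": the shift along the tool's x, y, z each as a share of 0.1 m, from -1 to 1, a list of three; "yaw": the turn about the tool's z as a share of 180 degrees, from -1 to 1. A call has 1 to 12 rows; each row shifts and turns the commanded pose from where the row before left it, along the tool's axes as they then stand; what a row does not reach is not made up. A row lasts 1/10 s, in which the tool goes at most 50 mm and 8.59 degrees, less where a joint would pass 70% of its speed; a pose out of reach is approached as far as the arm can. A call with a number of a shift or a turn outside -1 to 1 is refused whole. A call with a gripper value outside its range is refused whole. "claw" is the opening, from -1 (shut) to 1 (fully open), so that 0 is half open, set as the call begins (left out, the last holds). The fingers move at their own pace and stop on an object; "newtons" is the grip in N (left out, the last holds). Time passes only in rows, so rows that do not move let the fingers close. It gives the time, the measured TCP pose, the force, the opening and the grip force at its end, in the units of the state.
- state(): the state, without advancing time (a new reading comes with each control period).
- optics.get_image(name): name is "scene" or "top" or "wrist"; returns a dict with "pixels" (384x512x3 uint8, red, green, blue), "intrinsics" (3x3 intrinsics, pixels), "T" (4x4, takes a point from camera to world coordinates); the wrist camera has in their place "tool_from_camera" (4x4, takes a point from camera to tool coordinates, whose origin is the TCP and whose axes are the flange's). Camera axes: x right, y down, z forward; pixel columns grow to the right and rows downward; lengths in m; the calibration is good to about 2 mm. A picture is of the moment at which its call begins: read the wrist's pose just before it. There is no depth.
- ticket.finish_job(): hands the job in; it is judged then, once.
The state is a dict: "t": time; "joint_positions": joint angles; "joint_vel": joint speeds; "tau": joint torques, N m; "ee_pos": TCP position; "tool_rot": TCP orientation; "wrist_force": force on the tool from outside, world axes, zero at the start; "moment": the same for the moment, N m; "width": finger opening in m; "grasp_force": force on a finger pad.
Only numpy, scipy, OpenCV 4.12 (cv2) and the standard library are available. Lean on these libraries where they do the work, as an engineer would, in place of code of your own. Each camera call takes 0.05 s, during which the arm holds its last target. There are 200 camera calls.

TASK

With the fingertips, sweep the three loose dark steel rings across the white counting tray and out through its narrow gate, one at a time, so that each drops into the slot behind the gate before the next one follows. Only push them along the plate: do not pick them up or tip them on edge. Leave the hex nut and the brass weight standing where they are on the tray, and finish with all three rings lying in the slot.

Things in the scene. Friction and masses are not known exactly. Their poses are not given: they have to be found in the camera images.
- tray: Counting tray, fixed to the bench, white plate with aluminium rims; place and yaw vary. Origin at bench height; x across, y along the sweep to the gate, z up. Numbers in mm in this frame, here and below. Flat plate at z = 56, x -125..125, y -165..70, ending in a sharp drop (ledge) at y = 70. Rims 6 thick, 12 high (top z = 68): inner faces at x = -125 and 125 and y = -165.
- gate (a point): Middle of the gate, on the ledge at plate height, (0, 70, 56) in the tray's frame, tray's axes. Two straight cheeks, 12 high, at 45 degrees form a funnel: inner faces from (-125, -30) to (-25, 70) and from (125, -30) to (25, 70). The gate is the 50 mm opening between their ends. A ring drops into the slot once its centre is pushed past the ledge.
- slot (a point): Middle of the floor of the slot, (0, 110, 6) in the tray's frame: an open-topped pit right behind the ledge, inner faces x = -26..26, y = 70..150, floor z = 6, walls up to z = 68.
- ring0: Flat dark steel spacer ring lying on the plate, outer diameter 36, hole 14, 8 thick (mm), about 50 g, slides. Origin at the centre of its underside, z its axis. All three rings are alike; one starts near the tray's middle line (|x| up to 15), one to each side (|x| 50 to 70), y from -60 to -10 in the tray's frame.
- ring1: Second ring, same as ring0.
- ring2: Third ring, same as ring0.
- hex_nut: Steel hex nut standing on the plate, 30 across flats, 22 high (mm), origin at the centre of its underside. It stands in the rear of the tray (y about -145 to -135 mm), left or right of the middle (|x| 25 to 45 mm). To be left alone.
- weight: Brass calibration weight with a knob, 28 diameter, 43 high (mm), origin at the centre of its underside, on the other side of the rear of the tray. To be left alone.
Not all that is in view belongs to the job. Leave any pink or purple look-alike of the ring0 alone.

How it is judged:
On the way, in this order (a step that is already met when the one before it is completed fails the run):
1. one ring has dropped into the slot (((y of ring0 in the frame of tray between 0.067 and 0.153 m and x of ring0 in the frame of tray between -0.029 and 0.029 m and z of ring0 in the frame of tray below 0.05 m) or (y of ring1 in the frame of tray between 0.067 and 0.153 m and x of ring1 in the frame of tray between -0.029 and 0.029 m and z of ring1 in the frame of tray below 0.05 m) or (y of ring2 in the frame of tray between 0.067 and 0.153 m and x of ring2 in the frame of tray between -0.029 and 0.029 m and z of ring2 in the frame of tray below 0.05 m))), for 0.3 s.
2. a second ring has dropped into the slot, after the first had settled there ((((y of ring0 in the frame of tray between 0.067 and 0.153 m and x of ring0 in the frame of tray between -0.029 and 0.029 m and z of ring0 in the frame of tray below 0.05 m) and (y of ring1 in the frame of tray between 0.067 and 0.153 m and x of ring1 in the frame of tray between -0.029 and 0.029 m and z of ring1 in the frame of tray below 0.05 m)) or ((y of ring0 in the frame of tray between 0.067 and 0.153 m and x of ring0 in the frame of tray between -0.029 and 0.029 m and z of ring0 in the frame of tray below 0.05 m) and (y of ring2 in the frame of tray between 0.067 and 0.153 m and x of ring2 in the frame of tray between -0.029 and 0.029 m and z of ring2 in the frame of tray below 0.05 m)) or ((y of ring1 in the frame of tray between 0.067 and 0.153 m and x of ring1 in the frame of tray between -0.029 and 0.029 m and z of ring1 in the frame of tray below 0.05 m) and (y of ring2 in the frame of tray between 0.067 and 0.153 m and x of ring2 in the frame of tray between -0.029 and 0.029 m and z of ring2 in the frame of tray below 0.05 m)))), for 0.3 s.
3. the third ring has dropped into the slot (y of ring0 in the frame of tray between 0.067 and 0.153 m and x of ring0 in the frame of tray between -0.029 and 0.029 m and z of each of ring0, ring1, ring2 in the frame of tray below 0.05 m and y of ring1 in the frame of tray between 0.067 and 0.153 m and x of ring1 in the frame of tray between -0.029 and 0.029 m and y of ring2 in the frame of tray between 0.067 and 0.153 m and x of ring2 in the frame of tray between -0.029 and 0.029 m), for 0.3 s.
At the end, for the whole second after the job is handed in: All three rings lie at rest in the slot (centre between its walls and at least 6 mm below the plate), having dropped in one after another at least 0.3 s apart; the nut and the weight stand upright within 15 mm of where they began (all of step 3 and linear speed of each of ring0, ring1, ring2 below 0.02 m/s and distance of each of hex_nut, weight from where it was at the start of the episode below 0.015 m and angle between each of hex_nut, weight's own z axis and vertical below 0.2 rad); the robot touches nothing.
It fails at once if a ring was lifted off the plate or tipped on edge (its centre 10 mm or more above the plate) (z of any of ring0, ring1, ring2 in the frame of tray above 0.066 m).
It fails at once if a ring was carried out over the slot by the fingers instead of dropping from the ledge ((y of ring0 in the frame of tray above 0.105 m and z of ring0 in the frame of tray above 0.052 m and contact force between the fingers and ring0 above 0.3 N) or (y of ring1 in the frame of tray above 0.105 m and z of ring1 in the frame of tray above 0.052 m and contact force between the fingers and ring1 above 0.3 N) or (y of ring2 in the frame of tray above 0.105 m and z of ring2 in the frame of tray above 0.052 m and contact force between the fingers and ring2 above 0.3 N)).
It fails at once if the hex nut or the brass weight was lifted, knocked over or shoved away (distance of any of hex_nut, weight from where it was at the start of the episode above 0.02 m or angle between any of hex_nut, weight's own z axis and vertical above 0.6 rad).
It also fails if it takes over 64 s, if anything falls off the work surface, if the arm or the gripper's body presses on something with over 40 N, if the wrist force passes 120 N, or if a joint passes its speed limit or range.

## Working session

There is one attempt and no reset: what is moved stays moved. The work goes in short steps, Python scripts to look and compute and a tool call to move; the robot and the scene stay as the last step left them, time stands still between calls to the robot, and variables do not carry over. Pictures are saved under pics/ and viewed, at most 10 in all, crops included, and the job is handed in when it is done.

Besides the shell and the picture viewer there is one more tool, called after "Request:" in YAML: its name, and indented under it one key for each argument. drive_tool: Moves the arm, as the interface text tells. Shift numbers are shares of 0.1 m and turn numbers shares of 180 degrees, none past 1 either way. Its arguments: {"type":"object","properties":{"commands":{"type":"array","items":{"type":"object","properties":{"linear":{"type":"array","items":{"type":"number"}},"yaw":{"type":"number"}}}},"claw":{"type":"number"},"newtons":{"type":"number"}},"required":["commands"]}

```bash
mkdir -p pics
python3 - <<'E'
from station import state, optics
import cv2,numpy as np
s=state();print(s['t'],s['ee_pos'],s['tool_rot'],s['width'],s['wrist_force'])
for n in('top','scene'):
    i=optics.get_image(n);p=i['pixels'];print(n,np.array(i['intrinsics']).round(2).tolist(),np.array(i['T']).round(4).tolist())
    cv2.imwrite(f'pics/{n}0.png',cv2.cvtColor(p,cv2.COLOR_RGB2BGR))
E
```

```text
0.0 [0.18212897 0.59755233 0.24973794] [ 1.47342212e-01  9.89085415e-01 -5.60486643e-04 -2.23297759e-05] 0.08526628074788989 [0.93364349 0.404825   0.02678455]
top [[417.53, 0.0, 266.85], [0.0, 417.53, 192.49], [0.0, 0.0, 1.0]] [[-0.0247, -0.9916, 0.127, 0.5421], [-0.9994, 0.0275, 0.0208, -0.1034], [-0.0241, -0.1264, -0.9917, 0.7976], [0.0, 0.0, 0.0, 1.0]]
scene [[483.55, 0.0, 258.11], [0.0, 483.55, 195.38], [0.0, 0.0, 1.0]] [[-0.8479, 0.3349, -0.4111, 0.9642], [0.5302, 0.5329, -0.6594, 0.5113], [-0.0018, -0.7771, -0.6294, 0.622], [0.0, 0.0, 0.0, 1.0]]
```

Run:
```python
import cv2
a=cv2.imread('pics/top0.png');cv2.imwrite('pics/top0b.png',cv2.resize(a,(800,600),interpolation=cv2.INTER_CUBIC))
```

```text
(no output)
```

View pics/top0b.png

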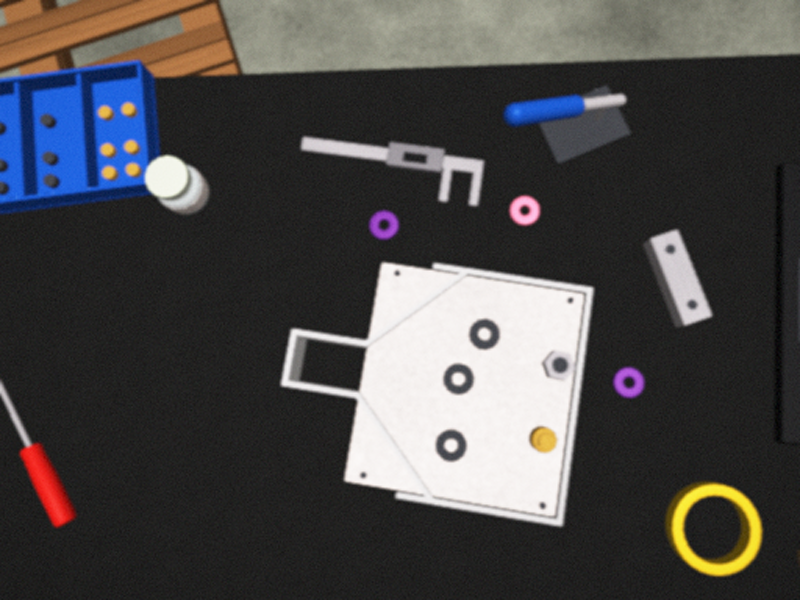

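View pics/scene0.png

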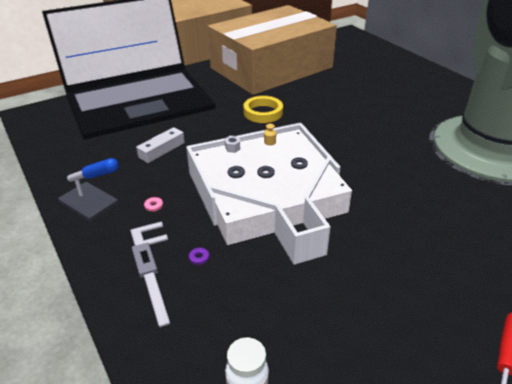

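The top picture shows the tray with three dark rings at (484,334), (459,379) and (451,445), in 800x600 pixels. The nut is at (558,365) and the weight at (543,439). Candidates: the three dark rings on the plate, against look-alikes off the tray: purple (384,225), purple (629,382), pink (525,210). I choose the dark ones on the plate. Next is a close crop.

Run:
```python
import cv2
a=cv2.imread('pics/top0.png')[160:345,170:390]
cv2.imwrite('pics/crop1.png',cv2.resize(a,None,fx=3.2,fy=3.2,interpolation=cv2.INTER_CUBIC))
```

```text
(no output)
```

View pics/crop1.png

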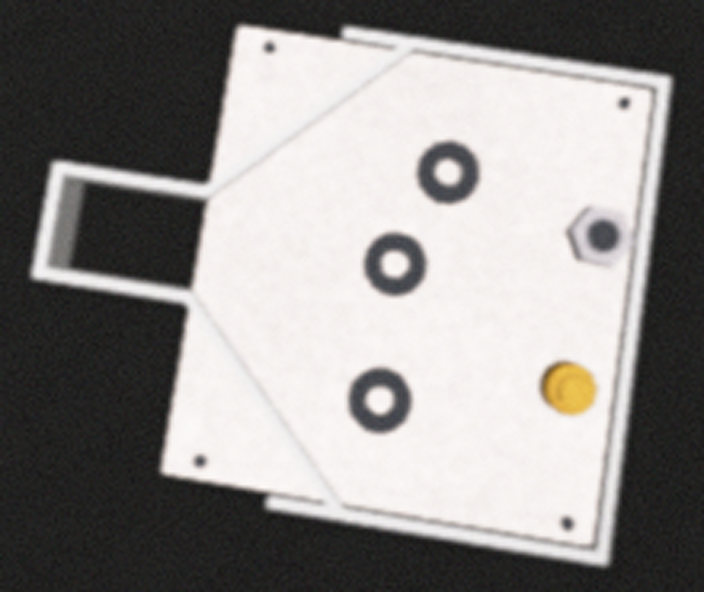

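The crop confirms three dark steel rings on the white plate at crop pixels (447,172), (395,264) and (379,400). Gate tips are at (205,196) and (190,295), and the rear outer rim corners at (672,76) and (607,565).

```bash
cat > h.py <<'E'
import numpy as np
from scipy.optimize import least_squares
K=np.array([[417.53,0,266.85],[0,417.53,192.49],[0,0,1]])
T=np.array([[-0.0247,-0.9916,0.127,0.5421],[-0.9994,0.0275,0.0208,-0.1034],[-0.0241,-0.1264,-0.9917,0.7976],[0,0,0,1.]])
def w(px,z,K=K,T=T):
    d=T[:3,:3]@np.linalg.inv(K)@np.r_[px,1.];o=T[:3,3];return (o+d*(z-o[2])/d[2])[:2]
def R(a):return np.array([[np.cos(a),-np.sin(a)],[np.sin(a),np.cos(a)]])
crop=lambda u,v:np.array([(u+.5)/3.2-.5+170,(v+.5)/3.2-.5+160])
E
python3 - <<'E'
from h import *
from station import state
P=[((672,76),(131,-171)),((607,565),(-131,-171)),((205,196),(25,70)),((190,295),(-25,70)),((63,178),(26,150)),((49,266),(-26,150))]
W=np.array([w(crop(*p),.068) for p,_ in P]);L=np.array([l for _,l in P])/1000
s=least_squares(lambda q:((R(q[2])@L.T).T+q[:2]-W).ravel(),[.6,-.1,0],loss='soft_l1',f_scale=.002)
q=s.x;print(q,np.degrees(q[2]));print((((W-q[:2])@R(q[2])-L)*1000).round(1))
for n,p,z in [('A',(447,172),.064),('B',(395,264),.064),('C',(379,400),.064),('nut',(600,236),.078),('wt',(570,389),.099)]:
    g=w(crop(*p),z);print(n,g.round(4),((g-q[:2])@R(q[2])*1000).round(1))
x,y,z,ww=state()['tool_rot']
from scipy.spatial.transform import Rotation as Ro
print(Ro.from_quat([x,y,z,ww]).as_matrix().round(3))
for l in [(-70,-120),(0,75),(70,-120)]: print(l,np.linalg.norm(R(q[2])@np.array(l)/1000+q[:2]))
E
```

```text
[ 0.54794825 -0.09380669 -0.18319105] -10.496074026701162
[[ 0.6 -0.6]
 [-0.1  0.7]
 [ 1.6  1. ]
 [-2.6  0. ]
 [-1.9 -0.2]
 [ 1.7 -1.3]]
A [ 0.597  -0.1617] [ 60.6 -57.8]
B [ 0.5476 -0.1316] [  6.5 -37.2]
C [ 0.4752 -0.1206] [-66.7 -39.6]
nut [ 0.5596 -0.2408] [  38.2 -142.4]
wt [ 0.4817 -0.2175] [ -42.6 -133.7]
[[-0.957  0.292 -0.   ]
 [ 0.292  0.957 -0.001]
 [-0.    -0.001 -1.   ]]
(-70, -120) 0.49870415087256986
(0, 75) 0.5619690651348498
(70, -120) 0.6358843741056963
```

Tray fit is within 3 mm, and the ring positions match the description. I'll push with the fingers slightly apart (about 14 mm) so the ring sits in the V between the tips. First I turn the tool so its x axis lies along the tray's y.

Request:
drive_tool:
  commands:
    - {"yaw": 0.0464}
    - {"yaw": 0.0464}
    - {"yaw": 0.0464}
    - {"yaw": 0.0464}
    - {"yaw": 0.0464}
    - {"yaw": 0.0464}
    - {"yaw": 0.0464}
    - {"yaw": 0.0464}
    - {"yaw": 0.0464}
    - {"yaw": 0.0464}
    - {}
  claw: -0.67
  newtons: 40

```text
schema error: expected keys linear, yaw
```

Request:
drive_tool:
  commands:
    - {"linear": [-0.3,0.4,0]}
    - {"linear": [-0.3,0.4,0]}
    - {"linear": [-0.3,0.4,0]}
    - {"linear": [-0.3,0.4,0]}
    - {"linear": [-0.3,0.4,0]}
    - {"linear": [-0.3,0.4,0]}
    - {"linear": [-0.3,0.4,0]}
    - {"linear": [-0.3,0.4,0]}
    - {"linear": [-0.3,0.4,0]}
    - {"linear": [-0.3,0.4,0]}
    - {"linear": [-0.3,0.4,0]}
    - {"linear": [-0.3,0.4,0]}

```text
schema error: expected keys linear, yaw
```

```bash
cat >> h.py <<'E'
q=np.array([0.54795,-0.09381,-0.18319])
def st():
    from station import state
    from scipy.spatial.transform import Rotation as Ro
    s=state();p=np.array(s['ee_pos']);M=Ro.from_quat(s['tool_rot']).as_matrix()
    l=(p[:2]-q[:2])@R(q[2])*1000;a=np.degrees(np.arctan2(M[1,0],M[0,0])-q[2])
    print('t',round(s['t'],2),'tray',l.round(1),'z',round(p[2]*1000,1),'toolx deg in tray',round(a,1),'width',round(s['width']*1000,1),'F',np.round(s['wrist_force'],1),'j',np.round(s['joint_positions'],2))
E
python3 -c "from h import *;st()"
```

```text
t 0.1 tray [-485.6  613.2] z 249.8 toolx deg in tray 173.5 width 86.0 F [-0.2  0.5 -0.3] j [-1.35  0.52 -0.04  1.6   0.02  1.02 -0.11]
```

Both keys are required in every row.

Request:
drive_tool:
  commands:
    - {"linear": [0,0,0],"yaw": 0.0464}
    - {"linear": [0,0,0],"yaw": 0.0464}
    - {"linear": [0,0,0],"yaw": 0.0464}
    - {"linear": [0,0,0],"yaw": 0.0464}
    - {"linear": [0,0,0],"yaw": 0.0464}
    - {"linear": [0,0,0],"yaw": 0.0464}
    - {"linear": [0,0,0],"yaw": 0.0464}
    - {"linear": [0,0,0],"yaw": 0.0464}
    - {"linear": [0,0,0],"yaw": 0.0464}
    - {"linear": [0,0,0],"yaw": 0.0464}
    - {"linear": [0,0,0],"yaw": 0}
  claw: -0.67
  newtons: 40

```text
t: 1.2
ee_pos: [0.1819, 0.5978, 0.2499]
tool_rot: [0.769, 0.639, -0.0, 0.0]
wrist_force: [-0.3, -0.0, -0.6]
width: 0.0139
grasp_force: 0.0
```

```bash
python3 -c "from h import *;st()"
```

```text
t 1.2 tray [-485.9  613.3] z 249.9 toolx deg in tray 89.9 width 13.9 F [-0.3 -0.  -0.6] j [-1.59  0.54  0.32  1.61 -0.19  1.02 -1.39]
```

Request:
drive_tool:
  commands:
    - {"linear": [-0.3,0.4,0],"yaw": 0}
    - {"linear": [-0.3,0.4,0],"yaw": 0}
    - {"linear": [-0.3,0.4,0],"yaw": 0}
    - {"linear": [-0.3,0.4,0],"yaw": 0}
    - {"linear": [-0.3,0.4,0],"yaw": 0}
    - {"linear": [-0.3,0.4,0],"yaw": 0}
    - {"linear": [-0.3,0.4,0],"yaw": 0}
    - {"linear": [-0.3,0.4,0],"yaw": 0}
    - {"linear": [-0.3,0.4,0],"yaw": 0}
    - {"linear": [-0.3,0.4,0],"yaw": 0}
    - {"linear": [-0.3,0.4,0],"yaw": 0}
    - {"linear": [-0.3,0.4,0],"yaw": 0}

```text
t: 2.4
ee_pos: [0.5899, 0.1549, 0.2503]
tool_rot: [0.767, 0.642, -0.0, -0.0]
wrist_force: [-0.4, 0.4, 0.3]
width: 0.014
grasp_force: 0.0
```

```bash
python3 -c "from h import *;st()"
```

```text
t 2.4 tray [ -4.1 252.2] z 250.3 toolx deg in tray 90.3 width 14.0 F [-0.4  0.4  0.3] j [-0.63  0.53  0.41  1.66 -0.24  1.   -0.32]
```

Request:
drive_tool:
  commands:
    - {"linear": [-0.4,0.01,0.1],"yaw": 0}
    - {"linear": [-0.4,0.01,0.1],"yaw": 0}
    - {"linear": [-0.4,0.01,0.1],"yaw": 0}
    - {"linear": [-0.4,0.01,0.1],"yaw": 0}
    - {"linear": [-0.4,0.01,0.1],"yaw": 0}
    - {"linear": [-0.4,0.01,0.1],"yaw": 0}
    - {"linear": [-0.4,0.02,0.1],"yaw": 0}
    - {"linear": [-0.4,0.02,0.1],"yaw": 0}
    - {"linear": [-0.12,0,0.2],"yaw": 0}
    - {"linear": [0,0,0.1],"yaw": 0}
    - {"linear": [0,0,0],"yaw": 0}

```text
t: 3.5
ee_pos: [0.5377, -0.1709, 0.1391]
tool_rot: [0.768, 0.641, -0.001, -0.001]
wrist_force: [0.4, 0.4, 0.1]
width: 0.0142
grasp_force: 0.0
```

Run:
```python
from h import *;st()
from station import optics
import cv2
i=optics.get_image('top');p=cv2.cvtColor(i['pixels'],cv2.COLOR_RGB2BGR)
w_=optics.get_image('wrist')['pixels']
c=cv2.resize(p[160:345,170:390],(400,336));b=cv2.resize(cv2.cvtColor(w_,cv2.COLOR_RGB2BGR),(400,300))
cv2.imwrite('pics/c2.png',np.hstack([c,np.vstack([b,np.zeros((36,400,3),np.uint8)])]))
```

```text
t 3.5 tray [  4.  -77.7] z 139.1 toolx deg in tray 90.2 width 14.2 F [0.4 0.4 0.1] j [-0.05  0.6   0.36  1.87 -0.31  0.72  0.3 ]
```

View pics/c2.png

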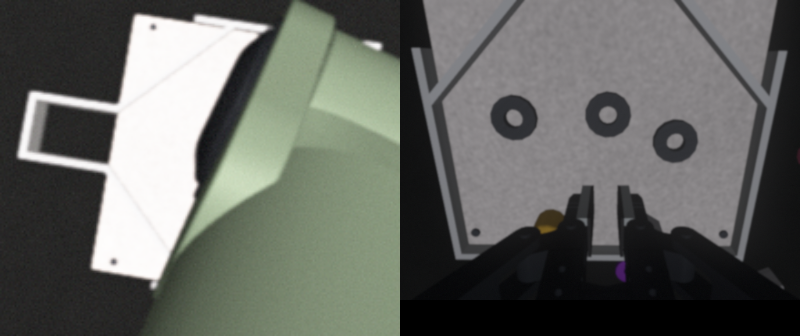

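The wrist view shows the fingers at about (606,190), lined up with the middle ring at (608,114). Side rings are at (513,117) and (675,141), and the weight at (550,222) is clear. I'll descend.

Request:
drive_tool:
  commands:
    - {"linear": [0,0.02,0.2],"yaw": 0}
    - {"linear": [0,0,0.2],"yaw": 0}
    - {"linear": [0,0,0.1],"yaw": 0}
    - {"linear": [0,0,0.05],"yaw": 0}
    - {"linear": [0,0,0.04],"yaw": 0}
    - {"linear": [0,0,0.02],"yaw": 0}
    - {"linear": [0,0,0],"yaw": 0}
    - {"linear": [0,0,0],"yaw": 0}

```text
t: 4.4
ee_pos: [0.5405, -0.1721, 0.0797]
tool_rot: [0.769, 0.64, 0.0, 0.0]
wrist_force: [1.5, 0.3, -0.6]
width: 0.014
grasp_force: 0.0
```

```bash
python3 -c "from h import *;st()"
```

```text
t 4.4 tray [  6.9 -78.4] z 79.7 toolx deg in tray 90.0 width 14.0 F [ 1.5  0.3 -0.6] j [-0.01  0.7   0.31  1.89 -0.35  0.61  0.34]
```

Request:
drive_tool:
  commands:
    - {"linear": [0,0,0.02],"yaw": 0}
    - {"linear": [0.08,0,0],"yaw": 0}
    - {"linear": [0.08,0,0],"yaw": 0}
    - {"linear": [0.08,-0.01,0],"yaw": 0}
    - {"linear": [0.08,-0.01,0],"yaw": 0}
    - {"linear": [0.08,-0.01,0],"yaw": 0}
    - {"linear": [0.08,-0.01,0],"yaw": 0}
    - {"linear": [0.08,-0.01,0],"yaw": 0}
    - {"linear": [0.08,-0.01,0],"yaw": 0}
    - {"linear": [0.08,-0.01,0],"yaw": 0}
    - {"linear": [0,0,0],"yaw": 0}

```text
t: 5.5
ee_pos: [0.5466, -0.0986, 0.0772]
tool_rot: [0.768, 0.64, 0.0, -0.0]
wrist_force: [-0.4, -0.1, -0.3]
width: 0.0147
grasp_force: 0.0
```

```bash
cat >> h.py <<'E'
def wrist(name):
    from station import state,optics
    from scipy.spatial.transform import Rotation as Ro
    import cv2
    s=state();i=optics.get_image('wrist');t=np.eye(4);t[:3,3]=s['ee_pos'];t[:3,:3]=Ro.from_quat(s['tool_rot']).as_matrix()
    C=t@np.array(i['tool_from_camera']);Kw=np.array(i['intrinsics']);p=cv2.cvtColor(i['pixels'],cv2.COLOR_RGB2BGR)
    cv2.imwrite(f'pics/{name}.png',p);np.savez('w.npz',C=C,K=Kw)
def wl(*px,z=.064):
    d=np.load('w.npz')
    for p in px:print(p,((w(p,z,d['K'],d['C'])-q[:2])@R(q[2])*1000).round(1))
E
python3 -c "
from h import *;st();wrist('w3')"
```

```text
t 5.5 tray [-0.5 -4.9] z 77.2 toolx deg in tray 90.1 width 14.7 F [-0.4 -0.1 -0.3] j [-0.15  0.69  0.32  1.92 -0.37  0.59  0.23]
```

View pics/w3.png

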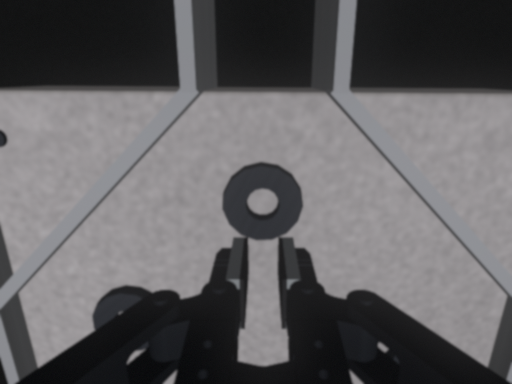

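The middle ring, now at (262,202), sits squarely ahead of the fingers. The gate tips are at (200,92) and (331,92). I'll push on through.

```bash
python3 -c "
from h import *;wl((262,200),z=.064);wl((200,92),(331,92),z=.056);wl((265,92),z=.056)"
```

```text
(262, 200) [-0.5 25.4]
(200, 92) [-26.1  69.7]
(331, 92) [27.7 69.8]
(265, 92) [ 0.6 69.7]
```

Request:
drive_tool:
  commands:
    - {"linear": [0.08,0,0],"yaw": 0}
    - {"linear": [0.08,0,0],"yaw": 0}
    - {"linear": [0.08,0,0],"yaw": 0}
    - {"linear": [0.08,0,0],"yaw": 0}
    - {"linear": [0.06,0,0],"yaw": 0}
    - {"linear": [0.05,0,0],"yaw": 0}
    - {"linear": [0.04,0,0],"yaw": 0}
    - {"linear": [0.04,0,0],"yaw": 0}
    - {"linear": [0.03,0,0],"yaw": 0}
    - {"linear": [0,0,0],"yaw": 0}
    - {"linear": [0,0,0],"yaw": 0}

```text
t: 6.65
ee_pos: [0.5563, -0.047, 0.0773]
tool_rot: [0.769, 0.64, -0.0, 0.0]
wrist_force: [0.4, -0.1, 0.0]
width: 0.0142
grasp_force: 0.0
```

```bash
python3 -c "
from h import *;st();wrist('w4')"
```

```text
t 6.65 tray [-0.4 47.6] z 77.3 toolx deg in tray 90.0 width 14.2 F [ 0.4 -0.1  0. ] j [-0.25  0.69  0.33  1.91 -0.38  0.59  0.14]
```

View pics/w4.png

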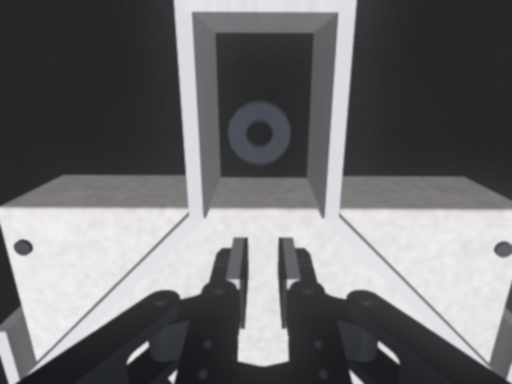

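The first ring lies on the slot floor at (259,132). Next is the ring at tray (60.6,-57.8).

Request:
drive_tool:
  commands:
    - {"linear": [-0.05,0,-0.25],"yaw": 0}
    - {"linear": [-0.1,0,-0.25],"yaw": 0}
    - {"linear": [-0.4,0.29,0],"yaw": 0}
    - {"linear": [-0.4,0.29,0],"yaw": 0}
    - {"linear": [-0.43,0.29,0],"yaw": 0}
    - {"linear": [0,0,0],"yaw": -0.042}
    - {"linear": [0,0,0],"yaw": -0.042}
    - {"linear": [0,0,0],"yaw": -0.042}
    - {"linear": [0,0,0],"yaw": -0.042}
    - {"linear": [0,0,0],"yaw": -0.042}
    - {"linear": [0,0,0],"yaw": 0}
    - {"linear": [0,0,0],"yaw": 0}

```text
t: 7.9
ee_pos: [0.6158, -0.197, 0.1273]
tool_rot: [0.522, 0.853, 0.0, -0.0]
wrist_force: [-0.7, -0.2, 0.1]
width: 0.0141
grasp_force: 0.0
```

```bash
python3 -c "
from h import *;st();wrist('w5')"
```

```text
t 7.9 tray [ 85.5 -89.1] z 127.3 toolx deg in tray 127.6 width 14.1 F [-0.7 -0.2  0.1] j [ 0.1   0.71  0.19  1.64 -0.17  0.81  0.83]
```

View pics/w5.png

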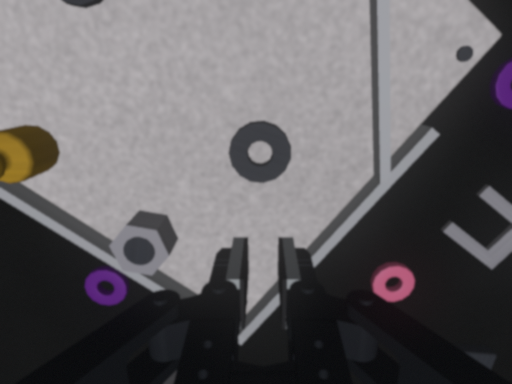

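The ring at (260,152) lies straight ahead of the fingers. The nut at (143,243) and the rim are clear. Descend and push toward the middle line.

Request:
drive_tool:
  commands:
    - {"linear": [0,0,0.2],"yaw": 0}
    - {"linear": [0,0,0.15],"yaw": 0}
    - {"linear": [0,0,0.1],"yaw": 0}
    - {"linear": [0,0,0.05],"yaw": 0}
    - {"linear": [0,0,0],"yaw": 0}
    - {"linear": [0,0,0],"yaw": 0}

```text
t: 8.55
ee_pos: [0.6162, -0.1968, 0.0777]
tool_rot: [0.52, 0.854, 0.0, 0.0]
wrist_force: [0.2, -0.1, -0.1]
width: 0.0139
grasp_force: 0.0
```

Request:
drive_tool:
  commands:
    - {"linear": [0.08,0,0],"yaw": 0}
    - {"linear": [0.1,0,0],"yaw": 0}
    - {"linear": [0.1,0,0],"yaw": 0}
    - {"linear": [0.1,0,0],"yaw": 0}
    - {"linear": [0.1,0,0],"yaw": 0}
    - {"linear": [0.1,0,0],"yaw": 0}
    - {"linear": [0.1,0,0],"yaw": 0}
    - {"linear": [0.1,0,0],"yaw": 0}
    - {"linear": [0.1,0,0],"yaw": 0}
    - {"linear": [0.1,0,0],"yaw": 0}
    - {"linear": [0.08,0,0],"yaw": 0}
    - {"linear": [0.04,0,0],"yaw": 0}

```text
t: 9.75
ee_pos: [0.5652, -0.0981, 0.0773]
tool_rot: [0.52, 0.854, 0.0, -0.0]
wrist_force: [-0.6, -0.2, 0.3]
width: 0.0138
grasp_force: 0.1
```

```bash
python3 -c "
from h import *;st();wrist('w6')"
```

```text
t 9.75 tray [17.7 -1. ] z 77.3 toolx deg in tray 127.9 width 13.8 F [-0.6 -0.2  0.3] j [-0.05  0.69  0.17  1.87 -0.2   0.6   0.72]
```

View pics/w6.png

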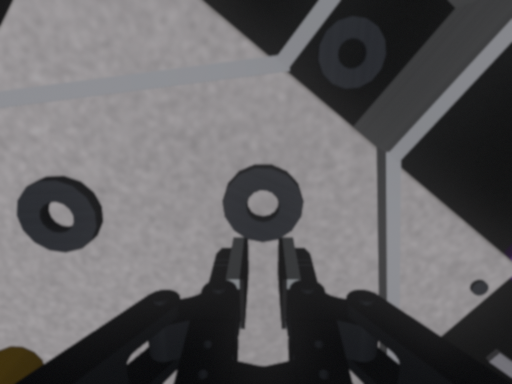

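Second ring at (262,202) is cupped near the middle line, about tray (-0.5,23). The first is visible in the slot. I'll back off, turn back and push straight out.

Request:
drive_tool:
  commands:
    - {"linear": [-0.2,0,0],"yaw": 0}
    - {"linear": [0,0,0],"yaw": 0.042}
    - {"linear": [0,0,0],"yaw": 0.042}
    - {"linear": [0,0,0],"yaw": 0.042}
    - {"linear": [0,0,0],"yaw": 0.042}
    - {"linear": [0,0,0],"yaw": 0.042}
    - {"linear": [0,0,0],"yaw": 0}
    - {"linear": [-0.03,-0.15,0],"yaw": 0}
    - {"linear": [0,-0.15,0],"yaw": 0}
    - {"linear": [0,0,0],"yaw": 0}
    - {"linear": [0,0,0],"yaw": 0}

```text
t: 10.9
ee_pos: [0.5451, -0.1143, 0.0775]
tool_rot: [0.768, 0.641, 0.0, 0.0]
wrist_force: [0.2, 0.4, -0.1]
width: 0.0136
grasp_force: 0.0
```

```bash
python3 -c "
from h import *;wl((262,200));st()"
```

```text
(262, 200) [-0.8 22.7]
t 10.9 tray [  0.9 -20.7] z 77.5 toolx deg in tray 90.2 width 13.6 F [ 0.2  0.4 -0.1] j [-0.14  0.69  0.34  1.92 -0.39  0.59  0.28]
```

Push 69 mm straight to TCP y ≈ 48, as with the first ring.

Request:
drive_tool:
  commands:
    - {"linear": [0.08,-0.01,0],"yaw": 0}
    - {"linear": [0.08,0,0],"yaw": 0}
    - {"linear": [0.08,0,0],"yaw": 0}
    - {"linear": [0.08,0,0],"yaw": 0}
    - {"linear": [0.08,0,0],"yaw": 0}
    - {"linear": [0.08,0,0],"yaw": 0}
    - {"linear": [0.06,0,0],"yaw": 0}
    - {"linear": [0.05,0,0],"yaw": 0}
    - {"linear": [0.04,0,0],"yaw": 0}
    - {"linear": [0.04,0,0],"yaw": 0}
    - {"linear": [0.03,0,0],"yaw": 0}
    - {"linear": [0,0,0],"yaw": 0}

```text
t: 12.1
ee_pos: [0.5564, -0.0448, 0.0773]
tool_rot: [0.769, 0.64, 0.0, -0.0]
wrist_force: [0.2, -0.2, 0.5]
width: 0.0142
grasp_force: 0.0
```

```bash
python3 -c "
from h import *;st();wrist('w7')"
```

```text
t 12.1 tray [-0.6 49.7] z 77.3 toolx deg in tray 90.0 width 14.2 F [ 0.2 -0.2  0.5] j [-0.27  0.7   0.35  1.92 -0.41  0.6   0.16]
```

View pics/w7.png

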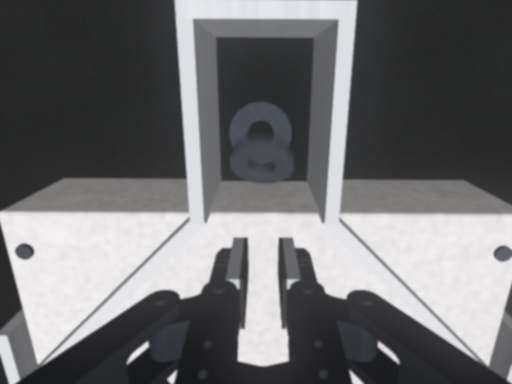

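Two rings are in the slot, at (260,128) and (262,160). Now the third, at tray (-66.7,-39.6).

Request:
drive_tool:
  commands:
    - {"linear": [-0.05,0,-0.25],"yaw": 0}
    - {"linear": [-0.1,0,-0.25],"yaw": 0}
    - {"linear": [-0.34,-0.32,0],"yaw": 0}
    - {"linear": [-0.34,-0.32,0],"yaw": 0}
    - {"linear": [-0.34,-0.32,0],"yaw": 0}
    - {"linear": [0,0,0],"yaw": 0.0433}
    - {"linear": [0,0,0],"yaw": 0.0433}
    - {"linear": [0,0,0],"yaw": 0.0433}
    - {"linear": [0,0,0],"yaw": 0.0433}
    - {"linear": [0,0,0],"yaw": 0.0433}
    - {"linear": [0,0,0],"yaw": 0.0433}
    - {"linear": [0,0,0],"yaw": 0}

```text
t: 13.35
ee_pos: [0.4406, -0.1429, 0.1272]
tool_rot: [0.96, 0.281, -0.0, 0.0]
wrist_force: [-0.2, 0.3, 0.3]
width: 0.0144
grasp_force: 0.0
```

```bash
python3 -c "
from h import *;st();wrist('w8')"
```

```text
t 13.35 tray [-96.6 -67.8] z 127.2 toolx deg in tray 43.1 width 14.4 F [-0.2  0.3  0.3] j [-0.28  0.56  0.62  2.14 -0.57  0.61 -0.25]
```

View pics/w8.png

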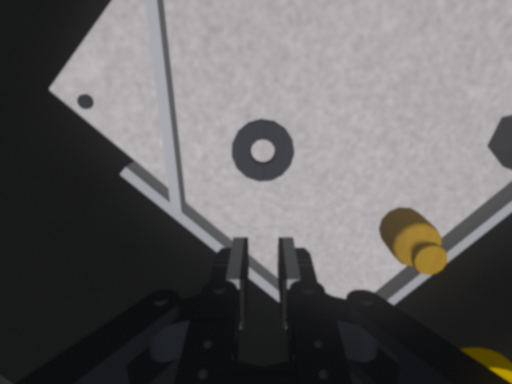

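The third ring at (263,150) is aligned with the fingers, and the weight at (410,240) is clear. Descend and push about 102 mm.

Request:
drive_tool:
  commands:
    - {"linear": [0,0,0.2],"yaw": 0}
    - {"linear": [0,0,0.15],"yaw": 0}
    - {"linear": [0,0,0.1],"yaw": 0}
    - {"linear": [0,0,0.05],"yaw": 0}
    - {"linear": [0,0,0],"yaw": 0}
    - {"linear": [0,0,0],"yaw": 0}

```text
t: 14.0
ee_pos: [0.4409, -0.143, 0.0777]
tool_rot: [0.959, 0.282, 0.0, 0.0]
wrist_force: [-0.2, 0.1, -0.6]
width: 0.0142
grasp_force: 0.0
```

Request:
drive_tool:
  commands:
    - {"linear": [0.08,0,0],"yaw": 0}
    - {"linear": [0.1,0,0],"yaw": 0}
    - {"linear": [0.1,0,0],"yaw": 0}
    - {"linear": [0.1,0,0],"yaw": 0}
    - {"linear": [0.1,0,0],"yaw": 0}
    - {"linear": [0.1,0,0],"yaw": 0}
    - {"linear": [0.1,0,0],"yaw": 0}
    - {"linear": [0.1,0,0],"yaw": 0}
    - {"linear": [0.1,0,0],"yaw": 0}
    - {"linear": [0.08,0,0],"yaw": 0}
    - {"linear": [0.05,0,0],"yaw": 0}
    - {"linear": [0.02,0,0],"yaw": 0}

```text
t: 15.2
ee_pos: [0.5277, -0.0868, 0.0772]
tool_rot: [0.959, 0.282, -0.0, 0.0]
wrist_force: [-1.2, 0.3, 0.4]
width: 0.0142
grasp_force: 0.1
```

Run:
```python
from h import *;st();wrist('w9')
import cv2
g=cv2.imread('pics/w9.png',0)[150:245,150:380]
m=(g<75).astype(np.uint8);n,l,s,c=cv2.connectedComponentsWithStats(m)
print([(s[i].tolist(),(c[i]+[150,150]).round(1)) for i in range(1,n) if s[i][4]>300])
wl((262,200))
```

```text
t 15.2 tray [-21.2   3.2] z 77.2 toolx deg in tray 43.3 width 14.2 F [-1.2  0.3  0.4] j [-0.34  0.72  0.55  1.98 -0.65  0.61 -0.35]
[([74, 13, 79, 82, 4118], array([263.5, 201.6]))]
(262, 200) [ 0.8 24.3]
```

Ring is at pixel (263,201), tray about (0.8,24), as intended. I'll back off, turn back and push out.

Request:
drive_tool:
  commands:
    - {"linear": [-0.2,0,0],"yaw": 0}
    - {"linear": [0,0,0],"yaw": -0.0433}
    - {"linear": [0,0,0],"yaw": -0.0433}
    - {"linear": [0,0,0],"yaw": -0.0433}
    - {"linear": [0,0,0],"yaw": -0.0433}
    - {"linear": [0,0,0],"yaw": -0.0433}
    - {"linear": [0,0,0],"yaw": -0.0433}
    - {"linear": [-0.09,0.1,0],"yaw": 0}
    - {"linear": [0,0.13,0],"yaw": 0}
    - {"linear": [0,0.13,0],"yaw": 0}
    - {"linear": [0,0,0],"yaw": 0}
    - {"linear": [0,0,0],"yaw": 0}

```text
t: 16.45
ee_pos: [0.5439, -0.1139, 0.0771]
tool_rot: [0.77, 0.639, -0.0, -0.0]
wrist_force: [-0.2, -0.1, -0.1]
width: 0.0144
grasp_force: 0.0
```

Run:
```python
from h import *;st();wrist('w10')
import cv2
g=cv2.imread('pics/w10.png',0)[120:235,170:360]
m=(g<75).astype(np.uint8);n,l,s,c=cv2.connectedComponentsWithStats(m)
for i in range(1,n):
    if s[i][4]>300: print(s[i].tolist());wl(tuple(c[i]+[170,120]))
```

```text
t 16.45 tray [ -0.3 -20.5] z 77.1 toolx deg in tray 89.9 width 14.4 F [-0.2 -0.1 -0.1] j [-0.14  0.69  0.34  1.92 -0.39  0.59  0.27]
[50, 8, 83, 81, 4452]
(np.float64(260.8407457322552), np.float64(167.99820305480682)) [-0.7 24.1]
```

Ring is at (-0.7,24), straight ahead. Push.

Request:
drive_tool:
  commands:
    - {"linear": [0.08,0,0],"yaw": 0}
    - {"linear": [0.08,0,0],"yaw": 0}
    - {"linear": [0.08,0,0],"yaw": 0}
    - {"linear": [0.08,0,0],"yaw": 0}
    - {"linear": [0.08,0,0],"yaw": 0}
    - {"linear": [0.08,0,0],"yaw": 0}
    - {"linear": [0.06,0,0],"yaw": 0}
    - {"linear": [0.05,0,0],"yaw": 0}
    - {"linear": [0.04,0,0],"yaw": 0}
    - {"linear": [0.04,0,0],"yaw": 0}
    - {"linear": [0.03,0,0],"yaw": 0}
    - {"linear": [0,0,0],"yaw": 0}

```text
t: 17.7
ee_pos: [0.557, -0.044, 0.0773]
tool_rot: [0.769, 0.64, 0.0, -0.0]
wrist_force: [1.8, -0.3, -0.3]
width: 0.0139
grasp_force: 0.0
```

Request:
drive_tool:
  commands:
    - {"linear": [-0.05,0,0],"yaw": 0}
    - {"linear": [-0.1,0,-0.3],"yaw": 0}
    - {"linear": [0,0,-0.3],"yaw": 0}
    - {"linear": [0,0,0],"yaw": 0}
    - {"linear": [0,0,0],"yaw": 0}
    - {"linear": [0,0,0],"yaw": 0}

```text
t: 18.3
ee_pos: [0.5538, -0.0593, 0.1366]
tool_rot: [0.769, 0.64, -0.0, -0.0]
wrist_force: [-0.8, -0.2, -0.0]
width: 0.0144
grasp_force: 0.0
```

Run:
```python
from h import *;st();wrist('w11')
import cv2
d=np.load('w.npz');g=cv2.imread('pics/w11.png',0)
def px(l,z):
    p=np.r_[R(q[2])@(np.array(l)/1000)+q[:2],z,1];c=np.linalg.inv(d['C'])@p;u=d['K']@c[:3];return u[:2]/u[2]
print('slot floor y=70..150',[px((0,y),.006).round() for y in(70,150)],'gate',px((0,70),.056).round())
# rectified map of slot (z~.02) and plate, coarse brightness along x=0 and grid
for y in range(146,70,-4):
    print(y,[int(g[int(v),int(u)]) if 0<=v<384 and 0<=u<512 else -1 for x in range(-24,25,4) for u,v in [px((x,y),.018)]])
print('plate',[(y,[int(g[int(v),int(u)]) if 0<=v<384 else -1 for x in(-18,-10,0,10,18) for u,v in [px((x,y),.064)]]) for y in range(20,75,8)])
```

```text
t 18.3 tray [-0.5 35. ] z 136.6 toolx deg in tray 90.0 width 14.4 F [-0.8 -0.2 -0. ] j [-0.29  0.61  0.41  1.89 -0.35  0.71  0.14]
slot floor y=70..150 [array([263., 139.]), array([263.,  23.])] gate [263. 154.]
146 [65, 39, 40, 39, 40, 40, 39, 40, 39, 40, 39, 39, 40]
142 [65, 38, 36, 38, 36, 37, 37, 37, 37, 37, 38, 37, 38]
138 [68, 36, 36, 36, 35, 35, 35, 35, 34, 35, 35, 34, 36]
134 [57, 35, 36, 34, 34, 33, 33, 34, 34, 33, 36, 34, 35]
130 [58, 35, 35, 34, 33, 33, 33, 33, 32, 38, 45, 37, 36]
126 [59, 35, 34, 33, 34, 32, 31, 33, 32, 32, 55, 50, 35]
122 [63, 34, 34, 32, 33, 32, 32, 31, 32, 31, 58, 57, 37]
118 [66, 34, 33, 33, 32, 35, 38, 32, 32, 32, 52, 60, 42]
114 [53, 35, 34, 41, 60, 58, 60, 59, 47, 32, 43, 60, 53]
110 [57, 36, 37, 61, 59, 59, 57, 58, 60, 54, 36, 60, 60]
106 [59, 35, 61, 59, 59, 60, 60, 60, 54, 60, 32, 58, 59]
102 [60, 35, 58, 59, 60, 61, 60, 59, 61, 59, 37, 54, 55]
98 [64, 36, 57, 62, 62, 51, 43, 58, 61, 60, 40, 44, 46]
94 [65, 37, 61, 62, 59, 44, 41, 59, 60, 59, 51, 36, 37]
90 [55, 38, 61, 62, 56, 63, 61, 62, 60, 62, 56, 37, 38]
86 [59, 39, 62, 64, 62, 52, 59, 50, 63, 62, 52, 38, 41]
82 [61, 41, 48, 64, 63, 65, 62, 62, 63, 63, 41, 38, 43]
78 [64, 42, 42, 53, 64, 63, 63, 64, 65, 42, 40, 41, 41]
74 [66, 44, 44, 43, 46, 58, 60, 56, 42, 41, 41, 42, 44]
plate [(20, [185, 183, 184, 186, 185]), (28, [186, 188, 189, 180, 183]), (36, [187, 189, 187, 189, 187]), (44, [191, 187, 186, 187, 186]), (52, [184, 181, 182, 189, 187]), (60, [186, 184, 184, 186, 192]), (68, [182, 185, 182, 184, 178])]
```

Request:
drive_tool:
  commands:
    - {"linear": [0,0,0],"yaw": 0}
    - {"linear": [0,0,0],"yaw": 0}
    - {"linear": [0,0,0],"yaw": 0}
    - {"linear": [0,0,0],"yaw": 0}
    - {"linear": [0,0,0],"yaw": 0}

```text
t: 18.85
ee_pos: [0.5543, -0.0592, 0.1373]
tool_rot: [0.769, 0.64, -0.0, 0.0]
wrist_force: [0.5, -0.8, -0.0]
width: 0.0141
grasp_force: 0.0
```

Run:
```python
from h import *;wrist('w12')
import cv2
a,b=[cv2.imread(f'pics/{n}.png',0)[20:142,180:350].astype(int) for n in('w11','w12')]
print('max/mean slot change',abs(a-b).max(),abs(a-b).mean())
from station import ticket
print(ticket.finish_job())
```

```text
max/mean slot change 49 3.0915139826422373
the job is handed in; nothing more can be done
None
```

I pushed all three rings through the gate one at a time into the slot and handed the job in at about 19 s, result not reported. The last frames show two rings piled up and apparently one on edge against the slot wall; I didn't view the slot after the third drop, confirm the rings were at rest (the last two frames differed a little), or re-measure the nut and weight, which the fingers never went near.

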